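# Close the packed tubs and bin the odd lid

## Task

Two packed tubs on the packing table, one round and one square, are still open: put on each the lid that fits it, all the way down with its flange lying level on the rim, and leave the tubs standing upright on the table. The third loose lid fits neither of them: put it in the wire basket. Leave everything else on the table where it is.

Things in the scene. Friction and masses are not known exactly. Their poses are not given: they have to be found in the camera images.
- round_lid: Round grey plastic lid, loose, 40 g. Lies bar up. From below: tapered plug 12 mm deep (diameter 53 mm at the foot, 60 mm at the top), flange 4 mm thick (diameter 75 mm), grip bar 36 mm long (along x), 14 mm wide (y), 24 mm high, centred, its top at z 40 mm. Origin: centre of the plug's underside; z up.
- square_lid: Square grey plastic lid, loose, 40 g. Lies bar up. From below: tapered plug 12 mm deep (47 mm square at the foot, 54 mm at the top), flange 4 mm thick (67 mm square, sides along x and y), grip bar 36 mm long (along x), 14 mm wide (y), 24 mm high, centred, its top at z 40 mm. Origin: centre of the plug's underside; z up.
- oblong_lid: Oblong grey plastic lid, loose, 40 g; fits neither open tub. Lies bar up. From below: tapered plug 12 mm deep (68 x 32 mm at the foot, 75 x 39 mm at the top), flange 4 mm thick (88 mm along x, 52 mm along y), grip bar 36 mm long (along x), 14 mm wide (y), 24 mm high, centred, its top at z 40 mm. Origin: centre of the plug's underside; z up.
- round_tub: White plastic tub, open at the top, 65 mm high, wall 3 mm; round, outer diameter 72 mm, mouth 65 mm; the small packs in it reach 40 mm above its underside. Loose, about 0.35 kg. Origin: centre of its underside; z up. With its lid fully on, the flange lies on the rim and the lid's origin is 53 mm above the tub's.
- square_tub: White plastic tub, open at the top, 65 mm high, wall 3 mm; square, outside 64 mm, mouth 58 mm, sides along its x and y; the small packs in it reach 40 mm above its underside. Loose, about 0.35 kg. Origin: centre of its underside; z up. With its lid fully on, the flange lies on the rim and the lid's origin is 53 mm above the tub's.
- basket: Fixed steel wire basket, open at the top, 200 mm long (its x), 160 mm wide (its y), 80 mm high, walls and floor 4 mm. Stands on the table to the left or right. Origin: centre of its underside; z up.
- closed_tub: Bystander: oblong white tub with its grey lid already on, 88 x 52 mm, 93 mm high over the bar, loose. Origin: centre of its underside.
- tape_roll: Bystander: roll of brown packing tape standing on its flat side, diameter 68 mm, 48 mm high, loose. Origin: centre of its underside.
- marker: Bystander: black marker pen lying flat, 125 mm long (along its x), 15 mm thick, loose. Origin: on the table under it, near its middle.
Mind the look-alikes: they are no part of the job. What is shaped like the square_lid but yellow is not meant. Leave any blue look-alike of the oblong_lid alone.

How it is judged:
By the outcome, as a careful person would: the job done as asked, in the order asked, and still so for the second after the job is handed in, with the robot touching nothing.
It also fails if it takes over 72 s, if anything falls off the work surface, if the arm or the gripper's body presses on something with over 40 N, if the wrist force passes 120 N, or if a joint passes its speed limit or range.

## Robot

A 6-joint arm with a two-finger parallel gripper is mounted at the origin on the work surface. World frame = base frame: x ahead of the robot, y to its left, z up, the work surface at z = 0. Lengths are in mm, angles in degrees, forces in N, time in s.
With the tool pointing down it reaches from about 350 to 850 mm from the base axis. Payload 8.1 kg.
Tool frame: the origin (TCP) lies on the centre line of the jaws, within the pads' length; the fingertips stand 19 mm ahead of it and the grasp point (between the pads) is the TCP (r.tip_reach is the z of the fingertips in the tool frame, in mm); z points along the fingers, y is the line along which they close (so a half turn about z gives the same grasp; the last joint's range is limited). The gripper opens to 85 mm and grips with 20 to 120 N. Pads are 22 mm wide; open, the fingers measure 114 mm over their backs; the gripper's body (76 mm by 85 mm) begins 54 mm behind the grasp point. The pads swing forward as they close: fully open they stand 13 mm farther back than shut.
Start: joints at [71.654, 7.471, 85.268, -0, 87.261, -4.893], TCP at [139.567, 583.547, 250.292] pointing down, gripper open.
Joint ranges: [-169.43, 169.43], [-51.17, 129.36], [1.28, 143.12], [-76.62, 256.62], [0, 156.53], [-152.29, 152.29]. Speed limits (degrees/s): [136.94, 136.94, 159.86, 180, 180, 180].

## Interface

Orientations are given as [roll, pitch, yaw] about the fixed x, y, z axes, in that order (R = Rz(yaw) Ry(pitch) Rx(roll)).
In Python, from bench import r gives the robot as it stands. The module is installed in compiled form; this text tells all that it offers.
- The arm moves only by the shell command python3 -m handwheel 'ROWS' [FORCE]. ROWS is JSON, a list of rows, each a list of 7 numbers: the shift along the tool's x, y, z in m, then the turn, a rotation vector about the tool's x, y, z in degrees, then the finger opening in m, from 0 to 0.0854. In form: [[tx, ty, tz, ax, ay, az, claw], ...]. A call has 1 to 8 rows; each row shifts and turns the commanded pose from where the row before left it, along the tool's axes as they then stand; what a row does not reach is not made up. A row lasts 1/12 s, in which the tool goes at most 41.7 mm and 7.16 degrees, less where a joint would pass 70% of its speed; a pose out of reach is approached as far as the arm can. A call with a gripper value outside its range is refused whole. The fingers move at their own pace and stop on an object; FORCE is the grip in N (left out, the last holds). Time passes only in rows, so rows that do not move let the fingers close. It gives the time, the measured TCP pose, the force, the opening and the grip force at its end, in the units of the state.
- r.sense(): the state, without advancing time (a new reading comes with each control period).
- r.snapshot(name): name is "scene" or "side" or "wrist"; returns (picture, depth): 384x512x3 uint8, blue, green, red; 384x512 float32, mm along the optical axis (not along the pixel's ray), 0 where there is no reading.
- r.calibration(name): a dict with "vfov" (degrees; the focal length in pixels is half the picture's height over the tangent of half this angle, whatever the lens; pixels are square), "cx", "cy" (the principal point, pixels), "rvec" (rotation vector, rad) and "tvec" (3), from world to camera coordinates, as OpenCV has them; the wrist camera has in their place "tool_from_camera" (4x4, takes a point from camera to tool coordinates, whose origin is the TCP and whose axes are the flange's). Camera axes: x right, y down, z forward; pixel columns grow to the right and rows downward; lengths in mm; the calibration is good to about 2 mm. The wrist camera is an equidistant fisheye: a pixel r from the principal point sees the ray r / f radians off the axis. A picture is of the moment at which its call begins: read the wrist's pose just before it. calibration takes no time and is no camera call.
- r.hand_in(): hands the job in; it is judged then, once.
The state is a dict: "time": time; "joint_pos": joint angles; "qd": joint speeds; "joint_efforts": joint torques, N m; "tool_pos": TCP position; "tcp_rot": TCP orientation; "ft_force": force on the tool from outside, world axes, zero at the start; "wrist_torque": the same for the moment, N m; "finger_gap": finger opening in mm; "grip_force": force on a finger pad.
Only numpy, scipy, OpenCV 4.12 (cv2) and the standard library are available. Lean on these libraries where they do the work, as an engineer would, in place of code of your own. Each camera call takes 0.05 s, during which the arm holds its last target. There are 200 camera calls.

## Working session

There is one attempt and no reset: what is moved stays moved. The work goes in short steps, Python scripts to look and compute and a shell command to move; the robot and the scene stay as the last step left them, time stands still between calls to the robot, and variables do not carry over. Pictures are saved under pics/ and viewed, at most 10 in all, crops included, and the job is handed in when it is done.

```bash
mkdir -p pics
cat > h.py <<'E'
import numpy as np, cv2
from bench import r
from scipy.spatial.transform import Rotation as R
def snap(n):
    p,d=r.snapshot(n); return p,d
def cal(n):
    c=r.calibration(n); f=192/np.tan(np.radians(c['vfov'])/2); return c,f
def ray(n,uv,s=None):
    """world origin, directions for pixels"""
    c,f=cal(n); uv=np.atleast_2d(uv).astype(float)
    q=(uv-[c['cx'],c['cy']])/f
    if n!='wrist':
        M=R.from_rotvec(np.ravel(c['rvec'])).as_matrix(); t=np.ravel(c['tvec'])
        d=np.c_[q,np.ones(len(q))]@M; return -M.T@t,d
    th=np.linalg.norm(q,axis=1,keepdims=True); e=q/np.maximum(th,1e-9)
    d=np.c_[e*np.sin(th),np.cos(th)]
    T=np.array(c['tool_from_camera']); Q=R.from_euler('xyz',s['tcp_rot'],degrees=True).as_matrix()
    return np.array(s['tool_pos'])+Q@T[:3,3], d@T[:3,:3].T@Q.T
def plane(n,uv,z,s=None):
    o,d=ray(n,uv,s); k=(z-o[2])/d[:,2]; return o+k[:,None]*d
def depthpts(n,uv,dep,s=None):
    o,d=ray(n,uv,s); uv=np.atleast_2d(uv).astype(int)
    z=dep[uv[:,1],uv[:,0]]
    if n=='wrist':
        c,f=cal(n); q=(uv-[c['cx'],c['cy']])/f; dz=np.cos(np.linalg.norm(q,axis=1))
    else: dz=1
    return o+(z/dz)[:,None]*d
E
python3 - <<'E'
from h import *
s=r.sense(); print(s)
for n in("scene","side","wrist"):
    print(n,r.calibration(n)); p,d=snap(n); cv2.imwrite(f'pics/{n}0.png',p); np.save(f'pics/{n}0.npy',d)
a=[cv2.imread(f'pics/{n}0.png') for n in("scene","side")]
E
```

```text
{'time': 0.0, 'joint_pos': array([ 7.16532900e+01,  7.51660171e+00,  8.53311139e+01, -8.43723546e-04,
        8.72596065e+01, -4.89289020e+00]), 'qd': array([-0.0825657 , -0.02140337, -0.11475041, -0.10031745, -0.08506581,
        0.01796865]), 'joint_efforts': array([ 1.97260670e-03, -5.69417453e+01, -5.00538719e+01, -1.43492643e-04,
        1.51829881e-02, -3.48554261e-05]), 'tool_pos': array([139.41471881, 583.04535925, 249.2112284 ]), 'tcp_rot': array([-1.79892997e+02, -8.31423914e-03,  1.66546214e+02]), 'ft_force': array([-0.05081779, -0.27638819,  0.03713795]), 'wrist_torque': array([-0.06684795, -0.01367207,  0.03050646]), 'grip_force': 0.0, 'finger_gap': 85.44578807856875}
scene {'vfov': 56.709278381546156, 'cx': 255.39230175417913, 'cy': 195.4491846941918, 'rvec': array([ 2.28135094,  0.85474085, -0.30488907]), 'tvec': array([-386.27150401, -225.29837071, 1151.04482606])}
side {'vfov': 46.63077923129413, 'cx': 257.37927205527586, 'cy': 190.12262181204034, 'rvec': array([ 2.0348004 , -0.8357524 ,  0.45177933]), 'tvec': array([-354.68421596,  229.14857687,  809.49474504])}
wrist {'vfov': 65.70646984690485, 'cx': 255.97495026915, 'cy': 188.78344795982125, 'tool_from_camera': array([[-2.16372631e-04, -9.47438296e-01, -3.19938476e-01,
         8.21453853e+01],
       [ 9.99999942e-01, -1.20838518e-04, -3.18453661e-04,
         4.83353131e-01],
       [ 2.63054302e-04, -3.19938526e-01,  9.47438267e-01,
        -1.23607077e+02],
       [ 0.00000000e+00,  0.00000000e+00,  0.00000000e+00,
         1.00000000e+00]])}
```

View pics/scene0.png

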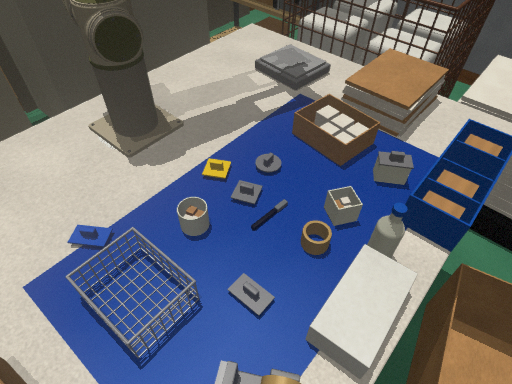

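View pics/side0.png

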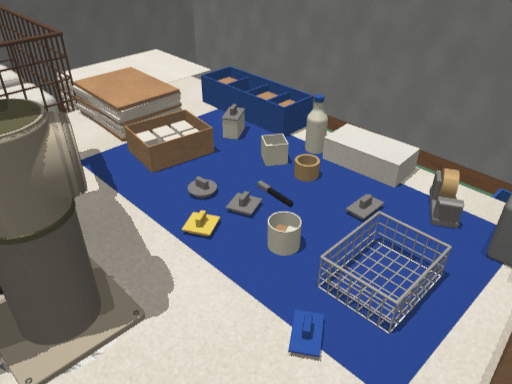

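The scene view shows the round lid at (268,162), square lid (247,191), oblong lid (251,294), round tub (194,216), square tub (342,205) and basket (133,290). The side view shows them at (202,187), (244,203), (365,207), (284,233), (275,149) and (384,265). The yellow and blue lids are look-alikes.

```bash
cat > m.py <<'E'
from h import *
seeds={'round_lid':[(268,162),(202,187)],'square_lid':[(247,191),(244,203)],'oblong_lid':[(251,294),(365,207)],
'round_tub':[(194,216),(284,233)],'square_tub':[(342,205),(275,149)],'basket':[(133,290),(384,265)],'tape':[(316,237),(307,167)],'marker':[(268,214),(276,194)],'closed':[(393,167),(233,122)]}
vv,uu=np.mgrid[0:384,0:512]; uv=np.c_[uu.ravel(),vv.ravel()]
C={}
for n in('scene','side'):
    P=depthpts(n,uv,np.load(f'pics/{n}0.npy')); im=cv2.imread(f'pics/{n}0.png')
    hsv=cv2.cvtColor(im,cv2.COLOR_BGR2HSV).reshape(-1,3).astype(int); C[n]=(P,hsv)
for k,sd in seeds.items():
    # two-view triangulation of the seed as a check of the depth
    (o1,d1),(o2,d2)=ray('scene',sd[0]),ray('side',sd[1]); d1,d2=d1[0],d2[0]
    a=np.linalg.lstsq(np.c_[d1,-d2],o2-o1,rcond=None)[0]; X=(o1+a[0]*d1+o2+a[1]*d2)/2
    print(k,'tri',X.round(),'gap',np.linalg.norm(o1+a[0]*d1-o2-a[1]*d2).round(1))
    R0=150 if k=='basket' else 70 if k=='marker' else 52
    for n in C:
        P,hsv=C[n]
        m=(np.hypot(*(P[:,:2]-X[:2]).T)<R0)&(P[:,2]>6)&~((hsv[:,0]>105)&(hsv[:,0]<130)&(hsv[:,1]>120))
        Q=P[m]
        if len(Q)==0: continue
        zt=np.percentile(Q[:,2],98)
        bands={'top':(zt-4,zt+4)}
        if 'lid' in k: bands['flange']=(12,20)
        for b,(l,h) in bands.items():
            B=Q[(Q[:,2]>l)&(Q[:,2]<h)][:,:2].astype(np.float32)
            if len(B)<5: continue
            c,wh,an=cv2.minAreaRect(B)
            print('  ',n,b,'z%.1f'%zt,len(B),'rect c',np.round(c,1),'wh',np.round(wh,1),'ang %.1f'%an, 'circ',np.round(np.r_[cv2.minEnclosingCircle(B)[0],cv2.minEnclosingCircle(B)[1]],1))
E
python3 m.py
```

```text
round_lid tri [437. 139.  14.] gap 2.0
   scene top z41.3 44 rect c [439.5 138.2] wh [13.  32.4] ang 6.5 circ [439.1 138.2  16.8]
   scene flange z41.3 299 rect c [438.7 137.5] wh [72.7 72.3] ang 27.8 circ [438.4 138.3  39. ]
   side top z39.9 47 rect c [435.7 134.1] wh [14.1 33.8] ang 6.5 circ [434.5 134.   17. ]
   side flange z39.9 303 rect c [433.4 132.2] wh [71.8 72.1] ang 55.2 circ [434.9 134.1  39.1]
square_lid tri [467.  14.  13.] gap 2.7
   scene top z40.8 58 rect c [468.2  11.2] wh [34.5 13.2] ang 19.8 circ [467.9  12.   17.4]
   scene flange z40.8 376 rect c [467.1  11.7] wh [68.1 71.3] ang 22.4 circ [468.3  12.9  46.3]
   side top z39.6 54 rect c [463.6   8.5] wh [35.8 14.2] ang 18.7 circ [463.5   8.8  19.2]
   side flange z39.6 388 rect c [464.3   9.9] wh [72.2 68.2] ang 23.0 circ [464.   10.6  46.6]
oblong_lid tri [ 668. -199.    9.] gap 2.2
   scene top z41.1 106 rect c [ 668.  -199.9] wh [35.7 13.8] ang 0.1 circ [ 668.  -200.5   18.1]
   scene flange z41.1 810 rect c [ 667.7 -199.3] wh [53.8 88.7] ang 89.8 circ [ 667.9 -199.    49.8]
   side top z40.1 57 rect c [ 665.
[... 819 characters left out ...]
] ang 0.3 circ [ 484.9 -359.   127.5]
tape tri [693.   5.  24.] gap 2.4
   scene top z49.7 225 rect c [693.1   4.1] wh [65.5 66.6] ang 69.7 circ [692.5   5.   34.2]
   side top z48.5 127 rect c [689.4   2.9] wh [66.9 64.1] ang 40.1 circ [688.1   2.7  35.6]
marker tri [557.  -7.   8.] gap 4.8
   scene top z18.2 129 rect c [527.5   4.6] wh [113.3  77.4] ang 81.5 circ [545.2   0.8  59.2]
   side top z16.7 106 rect c [524.3  -1.8] wh [119.9  73.3] ang 83.4 circ [547.5  -5.   60.4]
closed tri [724. 336.  35.] gap 2.7
   scene top z92.9 57 rect c [723.  327.7] wh [34.3 16.7] ang 29.6 circ [722.7 328.6  17.6]
   side top z90.8 27 rect c [720.7 328.1] wh [39.5 13.2] ang 30.4 circ [719.8 329.6  19.8]
```

View pics/wrist0.png

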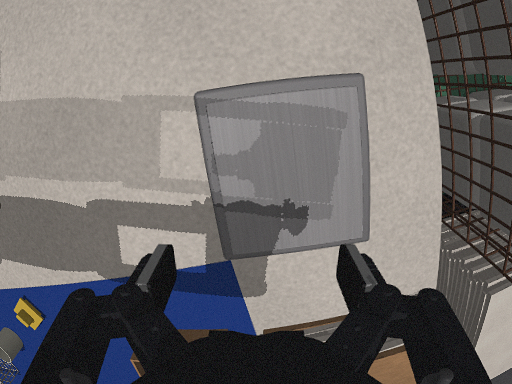

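The wrist camera is over the far left part of the table, with only the yellow lid near (28,312), so no target is in view yet. Both fixed views agree to about 4 mm, and the heights match (40, 65 and 80 mm). Next I hover over the round lid.

```bash
cat > plan.py <<'E'
import sys
from h import *
def go(x,y,z,yaw):
    s=r.sense(); p=np.array(s['tool_pos']); a=np.radians(s['tcp_rot'][2]); c,n=np.cos(a),np.sin(a)
    d=np.array([x,y,z])-p; t=[c*d[0]+n*d[1], n*d[0]-c*d[1], -d[2]]
    w=-((yaw-s['tcp_rot'][2]+180)%360-180)
    print('tool shift m',np.round(np.array(t)/1e3,4),'rows>=%.1f'%(np.linalg.norm(t)/41.7),'az %.1f rows>=%.1f'%(w,abs(w)/7.16),'| at',p.round(1),np.round(s['tcp_rot'],1),'t %.1f F'%s['time'],np.round(s['ft_force'],1),'gap %.1f grip %.1f'%(s['finger_gap'],s['grip_force']),'j6 %.0f'%s['joint_pos'][5])
if len(sys.argv)>4 and sys.argv[0].endswith('plan.py'): go(*map(float,sys.argv[1:5]))
E
python3 plan.py 437 136 180 96.5; python3 -c "from bench import r;print(r.tip_reach)"
```

```text
tool shift m [-0.3934 -0.3657  0.0694] rows>=13.0 az 70.0 rows>=9.8 | at [139.4 583.2 249.4] [-179.9   -0.   166.5] t 0.1 F [ 0.2 -1.   0.2] gap 85.3 grip 0.0 j6 -5
19.0
```

```bash
A='[-0.0246,-0.0229,0.0043,0,0,0,0.05]'
python3 -m handwheel '[[-0.0246,-0.0229,0.0043,0,0,0,0.05],[-0.0246,-0.0229,0.0043,0,0,0,0.05],[-0.0246,-0.0229,0.0043,0,0,0,0.05],[-0.0246,-0.0229,0.0043,0,0,0,0.05],[-0.0246,-0.0229,0.0043,0,0,0,0.05],[-0.0246,-0.0229,0.0043,0,0,0,0.05],[-0.0246,-0.0229,0.0043,0,0,0,0.05],[-0.0246,-0.0229,0.0043,0,0,0,0.05]]' 25
python3 -m handwheel '[[-0.0246,-0.0229,0.0043,0,0,0,0.05],[-0.0246,-0.0229,0.0043,0,0,0,0.05],[-0.0246,-0.0229,0.0043,0,0,0,0.05],[-0.0246,-0.0229,0.0043,0,0,0,0.05],[-0.0246,-0.0229,0.0043,0,0,0,0.05],[-0.0246,-0.0229,0.0043,0,0,0,0.05],[-0.0246,-0.0229,0.0043,0,0,0,0.05],[-0.0246,-0.0229,0.0043,0,0,0,0.05]]' 
python3 -m handwheel '[[0,0,0,0,0,7,0.05],[0,0,0,0,0,7,0.05],[0,0,0,0,0,7,0.05],[0,0,0,0,0,7,0.05],[0,0,0,0,0,7,0.05],[0,0,0,0,0,7,0.05],[0,0,0,0,0,7,0.05],[0,0,0,0,0,7,0.05]]' 
python3 -m handwheel '[[0,0,0,0,0,7,0.05],[0,0,0,0,0,7,0.05],[0,0,0,0,0,0,0.05],[0,0,0,0,0,0,0.05]]'
cat > w.py <<'E'
# wrist look: python3 w.py name : save picture, cluster the depth cloud near a given xy
import sys
from h import *
vv,uu=np.mgrid[0:384,0:512]; UV=np.c_[uu.ravel(),vv.ravel()]
def look(name,x,y,bands,R0=52,vmax=245):
    s=r.sense(); p,d=snap('wrist'); cv2.imwrite(f'pics/{name}.png',p)
    P=depthpts('wrist',UV,d,s); hsv=cv2.cvtColor(p,cv2.COLOR_BGR2HSV).reshape(-1,3).astype(int)
    m=(np.hypot(P[:,0]-x,P[:,1]-y)<R0)&~((hsv[:,0]>105)&(hsv[:,0]<130)&(hsv[:,1]>120))&(P[:,2]>5)&(d.ravel()>0)&(UV[:,1]<vmax)
    for l,h in bands:
        b=m&(P[:,2]>l)&(P[:,2]<h); B=P[b]
        if len(B)<10: print(l,h,'few',len(B)); continue
        Q=B[:,:2].astype(np.float32); c,wh,an=cv2.minAreaRect(Q); cc,rr=cv2.minEnclosingCircle(Q)
        print((l,h),len(B),'z %.1f'%np.median(B[:,2]),'rect',np.round(c,1),np.round(wh,1),'ang %.1f'%an,'circ',np.round(cc,1),'%.1f'%rr,'uv',UV[b].min(0),UV[b].max(0))
    return s,p,d,P,m
if sys.argv[0].endswith('w.py'):
    a=list(map(float,sys.argv[2:])); look(sys.argv[1],a[0],a[1],list(zip(a[2::2],a[3::2])))
E
python3 w.py wl 437 136 36 44 12 20; python3 plan.py 437 136 38 96.5
```

```text
time: 0.82
tool_pos: [288.8, 358.1, 215.5]
tcp_rot: [-180.0, -0.0, 166.6]
ft_force: [-0.2, 0.1, -0.1]
finger_gap: 50.2
grip_force: 0.0
time: 1.48
tool_pos: [437.6, 134.0, 181.2]
tcp_rot: [180.0, 0.0, 166.5]
ft_force: [0.8, 0.4, 0.3]
finger_gap: 49.9
grip_force: 0.0
time: 2.15
tool_pos: [436.9, 135.5, 181.2]
tcp_rot: [-180.0, -0.0, 110.2]
ft_force: [-0.4, -0.5, 0.7]
finger_gap: 50.1
grip_force: 0.0
time: 2.48
tool_pos: [437.0, 135.6, 181.3]
tcp_rot: [-180.0, 0.0, 96.8]
ft_force: [-0.7, -0.6, -0.2]
finger_gap: 49.8
grip_force: 0.0
(36.0, 44.0) 540 z 39.6 rect [436.1 138.4] [13.4 35.5] ang 6.3 circ [436.6 138.3] 18.2 uv [248 160] [262 196]
(12.0, 20.0) 3471 z 15.9 rect [436.6 138. ] [73.6 73.7] ang 57.4 circ [436.3 137.8] 37.4 uv [219 136] [292 206]
tool shift m [4.000e-04 1.000e-04 1.433e-01] rows>=3.4 az 0.3 rows>=0.0 | at [437.  135.6 181.3] [-180.     0.    96.8] t 2.5 F [-0.5 -0.4 -0.1] gap 49.9 grip 0.0 j6 4
```

View pics/wl.png

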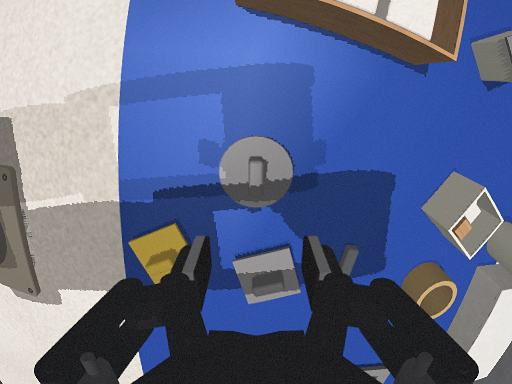

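The picture shows the round lid at (256,171) with its bar vertical in the image, and the square lid at (267,274). The measured diameter is 74 mm, flange top is 15.9 mm and bar top 39.6 mm, all as specified. Now to grasp it and lift.

```bash
python3 -m handwheel '[[0.0025,-0.0003,0.026,0,0,0.5,0.045],[0,0,0.026,0,0,0,0.045],[0,0,0.026,0,0,0,0.045],[0,0,0.026,0,0,0,0.045],[0,0,0.02,0,0,0,0.045],[0,0,0.0125,0,0,0,0.045],[0,0,0.007,0,0,0,0.045],[0,0,0,0,0,0,0.045]]' 25
python3 -m handwheel '[[0,0,0,0,0,0,0],[0,0,0,0,0,0,0],[0,0,0,0,0,0,0],[0,0,0,0,0,0,0],[0,0,0,0,0,0,0],[0,0,0,0,0,0,0]]' 30
python3 plan.py 436.4 138.1 37.5 96.3
```

```text
time: 3.2
tool_pos: [435.1, 137.8, 36.3]
tcp_rot: [-179.8, 0.0, 96.2]
ft_force: [-0.8, 0.3, 0.0]
finger_gap: 45.0
grip_force: 0.0
time: 3.7
tool_pos: [437.8, 138.4, 39.4]
tcp_rot: [179.8, -0.0, 96.1]
ft_force: [0.2, 0.1, 6.9]
finger_gap: 13.4
grip_force: 30.7
tool shift m [-0.0001 -0.0015  0.0019] rows>=0.1 az -0.2 rows>=0.0 | at [437.8 138.4  39.4] [179.8  -0.   96.1] t 3.7 F [0.2 0.1 6.9] gap 13.4 grip 30.7 j6 5
```

```bash
python3 -m handwheel '[[0,0,-0.02,0,0,0,0],[0,0,-0.03,0,0,0,0],[0,0,-0.03,0,0,0,0],[-0.01,0,-0.03,0,0,0,0],[-0.03,-0.003,0,0,0,0,0],[-0.03,-0.003,0,0,0,0,0],[-0.03,-0.003,0,0,0,0,0],[-0.03,-0.003,0,0,0,0,0]]' 30
python3 -m handwheel '[[-0.03,-0.003,0,0,0,0,0],[-0.03,-0.003,0,0,0,0,0],[-0.03,-0.003,0,0,0,0,0],[-0.03,-0.003,0,0,0,0,0],[-0.03,-0.003,0,0,0,0,0],[-0.03,-0.003,0,0,0,0,0],[-0.03,-0.003,0,0,0,0,0],[-0.023,0,0,0,0,0,0]]' 30
python3 -m handwheel '[[0,0,0,0,0,0,0],[0,0,0,0,0,0,0]]' 30
python3 w.py wt1 434 -148 61 69 36 44 ; python3 plan.py 434 -148 96 96.3
```

```text
time: 4.37
tool_pos: [438.2, 6.4, 148.6]
tcp_rot: [179.9, 0.0, 96.1]
ft_force: [-0.4, 0.6, -0.2]
finger_gap: 13.5
grip_force: 29.8
time: 5.03
tool_pos: [441.5, -228.7, 148.3]
tcp_rot: [180.0, 0.0, 96.0]
ft_force: [0.3, 0.4, 0.2]
finger_gap: 13.0
grip_force: 29.8
time: 5.2
tool_pos: [441.7, -227.2, 148.0]
tcp_rot: [-180.0, -0.0, 95.9]
ft_force: [-0.8, 0.7, -0.3]
finger_gap: 13.1
grip_force: 29.7
(61.0, 69.0) 1502 z 64.7 rect [ 433.8 -146.7] [71.  71.5] ang 6.6 circ [ 433.7 -146.7] 36.2 uv [205  44] [307 145]
(36.0, 44.0) 1846 z 39.5 rect [ 433.7 -146.3] [66.3 65.2] ang 75.1 circ [ 433.8 -146.5] 33.3 uv [213  52] [299 136]
tool shift m [0.0786 0.0005 0.0519] rows>=2.3 az -0.3 rows>=0.0 | at [ 441.7 -226.2  147.9] [-180.   -0.   96.] t 5.2 F [ 0.3  0.2 -0. ] gap 13.6 grip 29.7 j6 -39
```

View pics/wt1.png

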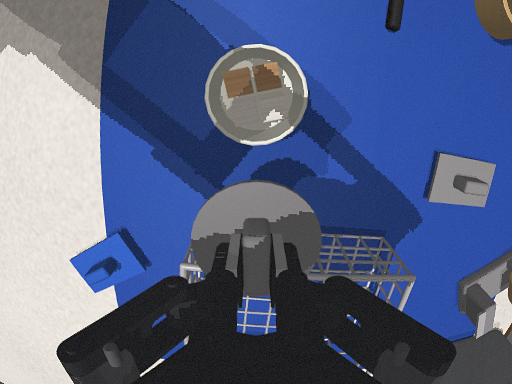

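The tub's mouth is at (256,95), rim height 64.7 mm, centre (433.8,-146.7), and the lid hangs level in the jaws at (256,222). Next I go over the tub and lower the lid.

```bash
python3 -m handwheel '[[0.027,0,0,0,0,0,0],[0.027,0,0,0,0,0,0],[0.026,0,0,0,0,0,0],[0,0,0.015,0,0,0,0],[0,0,0.015,0,0,0,0],[0,0,0.013,0,0,0,0],[0,0,0,0,0,0,0]]' 30
python3 -m handwheel '[[0,0,0.003,0,0,0,0],[0,0,0.003,0,0,0,0],[0,0,0.002,0,0,0,0],[0,0,0,0,0,0,0]]' 30
python3 plan.py 433.8 -146.7 92 96
```

```text
time: 5.83
tool_pos: [431.6, -144.4, 102.3]
tcp_rot: [-179.8, -0.1, 96.2]
ft_force: [0.1, 0.4, -1.2]
finger_gap: 13.5
grip_force: 29.7
time: 6.17
tool_pos: [433.7, -146.8, 97.3]
tcp_rot: [180.0, 0.0, 96.0]
ft_force: [0.1, 0.4, -1.0]
finger_gap: 13.3
grip_force: 29.7
tool shift m [0.0001 0.0001 0.0053] rows>=0.1 az 0.0 rows>=0.0 | at [ 433.7 -146.8   97.3] [180.   0.  96.] t 6.2 F [ 0.1  0.4 -1. ] gap 13.3 grip 29.7 j6 -31
```

```bash
python3 -m handwheel '[[0,0,0.002,0,0,0,0],[0,0,0.0015,0,0,0,0],[0,0,0.001,0,0,0,0],[0,0,0,0,0,0,0],[0,0,0,0,0,0,0]]' 30
python3 -m handwheel '[[0,0,0.0015,0,0,0,0],[0,0,0.0015,0,0,0,0],[0,0,0,0,0,0,0],[0,0,0,0,0,0,0]]' 30
```

```text
time: 6.58
tool_pos: [433.5, -146.9, 92.5]
tcp_rot: [-180.0, -0.0, 96.0]
ft_force: [-0.2, 0.6, -0.9]
finger_gap: 13.8
grip_force: 29.7
time: 6.92
tool_pos: [434.2, -147.2, 92.4]
tcp_rot: [180.0, 0.0, 96.1]
ft_force: [-12.8, 5.0, 27.9]
finger_gap: 13.5
grip_force: 33.8
```

```bash
python3 -m handwheel '[[0,0,-0.0015,0,0,0,0],[0,0,0,0,0,0,0.045],[0,0,0,0,0,0,0.045],[0,0,0,0,0,0,0.045],[0,0,0,0,0,0,0.045],[0,0,-0.01,0,0,0,0.045],[0,0,-0.02,0,0,0,0.045],[0,0,-0.03,0,0,0,0.045]]' 30
python3 -m handwheel '[[0,0,-0.035,0,0,0,0.045],[0,0,0,0,0,0,0.045],[0,0,0,0,0,0,0.045]]' 30
python3 - <<'E'
from w import *
s,p,d,P,m=look('wt2',433.8,-147,[(65,73),(100,110)])
b=m&(P[:,2]>64)&(P[:,2]<74); B=P[b]
A=np.c_[B[:,:2]-B[:,:2].mean(0),np.ones(len(B))]; print('plane',np.linalg.lstsq(A,B[:,2],rcond=None)[0])
E
python3 plan.py 466 11 180 21
```

```text
time: 7.58
tool_pos: [431.5, -145.9, 149.4]
tcp_rot: [-179.7, -0.2, 96.0]
ft_force: [1.2, -1.5, -0.2]
finger_gap: 45.0
grip_force: 0.0
time: 7.83
tool_pos: [435.3, -147.6, 189.4]
tcp_rot: [179.7, 0.2, 96.0]
ft_force: [-0.4, 0.4, 0.2]
finger_gap: 45.1
grip_force: 0.0
(65, 73) 4622 z 68.9 rect [ 434.5 -147.5] [74.3 74. ] ang 87.6 circ [ 434.6 -147.5] 37.6 uv [212 146] [296 227]
100 110 few 0
plane [-1.09302003e-03 -1.69017096e-03  6.89042221e+01]
tool shift m [0.1539 0.0483 0.0074] rows>=3.9 az 75.0 rows>=10.5 | at [ 434.2 -147.1  187.4] [1.799e+02 1.000e-01 9.600e+01] t 7.9 F [ 0.2  0.2 -0.2] gap 45.3 grip 0.0 j6 -31
```

The round lid's flange lies level at 68.9 mm (65+4), centred on its tub. Next is the square lid.

```bash
python3 -m handwheel '[[0.025,0.008,0,0,0,0,0.05],[0.026,0.008,0,0,0,0,0.05],[0.026,0.008,0,0,0,0,0.05],[0.026,0.008,0,0,0,0,0.05],[0.026,0.008,0,0,0,0,0.05],[0.025,0.008,0.007,0,0,0,0.05],[0,0,0,0,0,7,0.05],[0,0,0,0,0,7,0.05]]' 30
python3 -m handwheel '[[0,0,0,0,0,7,0.05],[0,0,0,0,0,7,0.05],[0,0,0,0,0,7,0.05],[0,0,0,0,0,7,0.05],[0,0,0,0,0,7,0.05],[0,0,0,0,0,7,0.05],[0,0,0,0,0,7,0.05],[0,0,0,0,0,7,0.05]]' 30
python3 -m handwheel '[[0,0,0,0,0,5,0.05],[0,0,0,0,0,0,0.05],[0,0,0,0,0,0,0.05]]' 30
python3 w.py wl2 466 11 36 44 12 20; python3 plan.py 466 11 38 21
```

```text
time: 8.55
tool_pos: [463.7, 13.1, 176.9]
tcp_rot: [-179.8, 0.0, 81.9]
ft_force: [-0.5, -1.1, 0.6]
finger_gap: 50.0
grip_force: 0.0
time: 9.22
tool_pos: [463.9, 11.5, 177.3]
tcp_rot: [-179.9, 0.2, 25.7]
ft_force: [-0.4, 0.7, 0.5]
finger_gap: 49.6
grip_force: 0.0
time: 9.47
tool_pos: [464.2, 11.5, 177.8]
tcp_rot: [-179.9, 0.1, 21.2]
ft_force: [-0.2, 0.2, 0.2]
finger_gap: 50.2
grip_force: 0.0
(36.0, 44.0) 544 z 39.6 rect [465.7  12.9] [35.3 14. ] ang 21.6 circ [465.9  12.4] 17.9 uv [248 162] [263 198]
(12.0, 20.0) 3639 z 16.0 rect [465.3  12.3] [66.9 66.5] ang 22.3 circ [465.6  12.4] 46.4 uv [222 141] [289 205]
tool shift m [0.0013 0.001  0.14  ] rows>=3.4 az 0.2 rows>=0.0 | at [464.4  11.4 178. ] [-1.80e+02  1.00e-01  2.12e+01] t 9.5 F [0.1 0.2 0.4] gap 50.1 grip 0.0 j6 64
```

```bash
python3 -m handwheel '[[0.0016,-0.0005,0.026,0,0,-0.8,0.045],[0,0,0.026,0,0,0,0.045],[0,0,0.026,0,0,0,0.045],[0,0,0.026,0,0,0,0.045],[0,0,0.018,0,0,0,0.045],[0,0,0.01,0,0,0,0.045],[0,0,0.0065,0,0,0,0.045],[0,0,0,0,0,0,0.045]]' 30
python3 -m handwheel '[[0,0,0,0,0,0,0],[0,0,0,0,0,0,0],[0,0,0,0,0,0,0],[0,0,0,0,0,0,0],[0,0,0,0,0,0,0],[0,0,0,0,0,0,0]]' 30
python3 -m handwheel '[[0,0,-0.02,0,0,0,0],[0,0,-0.03,0,0,0,0],[0,0,-0.03,0,0,0,0],[0,0,-0.03,0,0,0,0],[0,0,0,0,0,-7,0],[0,0,0,0,0,-7,0],[0,0,0,0,0,-7,0],[0,0,0,0,0,-7,0]]' 30
python3 -m handwheel '[[0,0,0,0,0,-6,0],[0,0,0,0,0,0,0],[0,0,0,0,0,0,0]]' 30
python3 plan.py 644 56 150 56; python3 plan.py 465.6 12.5 150 56
```

```text
time: 10.18
tool_pos: [465.5, 12.5, 39.4]
tcp_rot: [-179.9, 0.1, 21.9]
ft_force: [-0.3, 0.7, 0.1]
finger_gap: 45.3
grip_force: 0.0
time: 10.68
tool_pos: [467.8, 12.3, 42.0]
tcp_rot: [179.9, -0.1, 21.9]
ft_force: [-0.3, 0.2, 7.6]
finger_gap: 13.1
grip_force: 30.7
time: 11.35
tool_pos: [466.6, 12.4, 151.1]
tcp_rot: [180.0, -0.0, 50.2]
ft_force: [0.2, -0.4, -0.5]
finger_gap: 13.2
grip_force: 29.8
time: 11.6
tool_pos: [466.4, 12.4, 150.7]
tcp_rot: [180.0, -0.0, 55.7]
ft_force: [0.4, 0.9, -1.0]
finger_gap: 13.6
grip_force: 29.8
tool shift m [0.1362 0.1221 0.0007] rows>=4.4 az -0.3 rows>=0.0 | at [466.4  12.4 150.7] [180.   -0.   55.7] t 11.6 F [ 0.4  0.9 -1. ] gap 13.6 grip 29.8 j6 30
tool shift m [-0.0004 -0.0007  0.0007] rows>=0.0 az -0.3 rows>=0.0 | at [466.4  12.4 150.7] [180.   -0.   55.7] t 11.6 F [ 0.4  0.9 -1. ] gap 13.6 grip 29.8 j6 30
```

```bash
python3 -m handwheel '[[0.0227,0.0203,0,0,0,0,0],[0.0227,0.0203,0,0,0,0,0],[0.0227,0.0203,0,0,0,0,0],[0.0227,0.0203,0,0,0,0,0],[0.0227,0.0203,0,0,0,0,0],[0.0227,0.0203,0,0,0,0,0],[0,0,0,0,0,0,0],[0,0,0,0,0,0,0]]' 30
python3 - <<'E'
from w import *
s,p,d,P,m=look('wt3',689,122,[(61,69)])
print(s['tool_pos'],s['tcp_rot'])
# the lid in the jaws: flange top about 26 mm below the TCP
t=np.array(s['tool_pos']); P=depthpts('wrist',UV,d,s)
Q=(P-t)@R.from_euler('xyz',s['tcp_rot'],degrees=True).as_matrix()
k=(np.abs(Q[:,0])<50)&(np.abs(Q[:,1])<50)&(Q[:,2]>17)&(Q[:,2]<32)
B=Q[k]; print(len(B),np.percentile(B[:,2],[5,50,95]),cv2.minAreaRect(B[:,:2].astype(np.float32)),B.min(0),B.max(0))
A=np.c_[B[:,:2],np.ones(len(B))]; print(np.linalg.lstsq(A,B[:,2],rcond=None)[0])
E
python3 plan.py 689 122 110 56
```

```text
time: 12.27
tool_pos: [644.0, 57.1, 149.1]
tcp_rot: [-179.9, 0.1, 55.7]
ft_force: [0.3, -0.5, -0.6]
finger_gap: 13.6
grip_force: 29.8
(61, 69) 1741 z 64.9 rect [688.9 123.9] [64.5 64.7] ang 56.4 circ [689.2 123.8] 45.1 uv [208  50] [301 141]
[644.03994296  57.07718503 149.06603769] [-1.79907025e+02  6.72109880e-02  5.56954285e+01]
6775 [25.03258285 26.12855584 27.377117  ] ((-1.8596992492675781, -0.029937744140625), (68.03966522216797, 67.81108856201172), 0.2507007420063019) [-35.91645776 -33.83480917  17.00473997] [32.12003858 33.98230615 31.56823402]
[1.30303827e-02 1.28076694e-03 2.59162199e+01]
tool shift m [0.0796 0.0011 0.0396] rows>=2.1 az -0.3 rows>=0.0 | at [643.3  56.8 149.6] [-1.799e+02  1.000e-01  5.570e+01] t 12.3 F [ 0.3 -0.1 -1.5] gap 13.2 grip 29.8 j6 35
```

View pics/wt3.png

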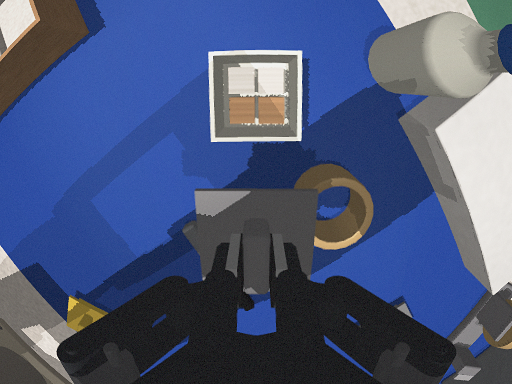

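The tub's mouth is at (255,96), square to the lid held at (256,235); the tub's centre is (689.1,123.9), yaw 56.4°, rim 64.9 mm. The lid sits 1.8 mm back in the jaws, which I compensate for.

```bash
python3 -m handwheel '[[0.028,0,0,0,0,-0.8,0],[0.028,0,0,0,0,0,0],[0.0266,0,0,0,0,0,0],[0,0,0.015,0,0,0,0],[0,0,0.015,0,0,0,0],[0,0,0.01,0,0,0,0],[0,0,0,0,0,0,0],[0,0,0,0,0,0,0]]' 30
python3 plan.py 690.1 125.4 95 56.4
```

```text
time: 12.98
tool_pos: [687.6, 124.3, 108.8]
tcp_rot: [-179.9, 0.1, 56.6]
ft_force: [-0.4, 0.7, 0.4]
finger_gap: 13.2
grip_force: 29.8
tool shift m [0.0022 0.0015 0.0138] rows>=0.3 az 0.2 rows>=0.0 | at [687.6 124.3 108.8] [-1.799e+02  1.000e-01  5.660e+01] t 13.0 F [-0.4  0.7  0.4] gap 13.2 grip 29.8 j6 39
```

```bash
python3 -m handwheel '[[0.001,0.001,0.003,0,0,0,0],[0,0,0.004,0,0,0,0],[0,0,0.003,0,0,0,0],[0,0,0.002,0,0,0,0],[0,0,0,0,0,0,0],[0,0,0,0,0,0,0]]' 30
python3 -m handwheel '[[0,0,0.001,0,0,0,0],[0,0,0.001,0,0,0,0],[0,0,0.001,0,0,0,0],[0,0,0,0,0,0,0],[0,0,0,0,0,0,0]]' 30
```

```text
time: 13.48
tool_pos: [690.6, 125.8, 98.4]
tcp_rot: [-180.0, 0.0, 56.6]
ft_force: [-0.9, -0.3, -0.2]
finger_gap: 13.5
grip_force: 29.8
time: 13.9
tool_pos: [690.7, 125.8, 95.4]
tcp_rot: [-180.0, 0.0, 56.6]
ft_force: [-0.4, -0.2, -0.4]
finger_gap: 13.2
grip_force: 29.8
```

```bash
python3 -m handwheel '[[0,0,0.001,0,0,0,0],[0,0,0.001,0,0,0,0],[0,0,0.001,0,0,0,0],[0,0,0,0,0,0,0],[0,0,0,0,0,0,0]]' 30
```

```text
time: 14.32
tool_pos: [691.5, 125.9, 95.1]
tcp_rot: [179.9, -0.1, 56.7]
ft_force: [-5.3, -0.9, 11.6]
finger_gap: 13.4
grip_force: 31.5
```

```bash
python3 -m handwheel '[[0,0,0.001,0,0,0,0],[0,0,0,0,0,0,0],[0,0,-0.003,0,0,0,0],[0,0,0,0,0,0,0.045],[0,0,0,0,0,0,0.045],[0,0,0,0,0,0,0.045],[0,0,0,0,0,0,0.045],[0,0,-0.01,0,0,0,0.045]]' 30
python3 -m handwheel '[[0,0,-0.02,0,0,0,0.045],[0,0,-0.03,0,0,0,0.045],[0,0,-0.03,0,0,0,0.045],[0,0,0,0,0,0,0.045],[0,0,0,0,0,0,0.045]]' 30
python3 - <<'E'
from w import *
s,p,d,P,m=look('wt4',690,124,[(65,73),(100,110)])
b=m&(P[:,2]>64)&(P[:,2]<74); B=P[b]
A=np.c_[B[:,:2]-B[:,:2].mean(0),np.ones(len(B))]; print('plane',np.linalg.lstsq(A,B[:,2],rcond=None)[0])
E
python3 plan.py 667 -201 185 0; python3 plan.py 667 -201 185 180
```

```text
time: 14.98
tool_pos: [688.9, 125.6, 101.5]
tcp_rot: [-179.8, 0.2, 56.6]
ft_force: [-0.2, 0.1, -0.6]
finger_gap: 44.9
grip_force: 0.0
time: 15.4
tool_pos: [692.8, 126.0, 188.9]
tcp_rot: [179.7, -0.2, 56.6]
ft_force: [0.4, 0.2, 0.0]
finger_gap: 45.2
grip_force: 0.0
(65, 73) 4689 z 69.0 rect [690.4 124.3] [67.7 66.8] ang 56.6 circ [690.4 124.5] 46.6 uv [215 155] [293 227]
100 110 few 0
plane [-9.87504131e-04 -6.38435222e-04  6.89631279e+01]
tool shift m [-0.2865  0.1593  0.0012] rows>=7.9 az 56.6 rows>=7.9 | at [691.5 125.9 186.2] [ 1.799e+02 -1.000e-01  5.660e+01] t 15.4 F [-0.2 -0.   0.1] gap 45.0 grip 0.0 j6 39
tool shift m [-0.2865  0.1593  0.0012] rows>=7.9 az -123.4 rows>=17.2 | at [691.5 125.9 186.2] [ 1.799e+02 -1.000e-01  5.660e+01] t 15.4 F [-0.2 -0.   0.1] gap 45.0 grip 0.0 j6 39
```

The square lid is level at 69.0 mm. Next is the oblong lid.

```bash
python3 -m handwheel '[[-0.032,0.0177,0,0,0,0,0.05],[-0.032,0.0177,0,0,0,0,0.05],[-0.032,0.0177,0,0,0,0,0.05],[-0.032,0.0177,0,0,0,0,0.05],[-0.032,0.0177,0,0,0,0,0.05],[-0.032,0.0177,0,0,0,0,0.05],[-0.032,0.0177,0,0,0,0,0.05],[-0.032,0.0177,0,0,0,0,0.05]]' 30
python3 -m handwheel '[[-0.03,0.0177,0,0,0,7,0.05],[0,0,0,0,0,7,0.05],[0,0,0,0,0,7,0.05],[0,0,0,0,0,7,0.05],[0,0,0,0,0,7,0.05],[0,0,0,0,0,7,0.05],[0,0,0,0,0,7,0.05],[0,0,0,0,0,7,0.05]]' 30
python3 -m handwheel '[[0,0,0,0,0,0,0.05],[0,0,0,0,0,0,0.05],[0,0,0,0,0,0,0.05]]' 30
python3 w.py wl3 666 -200 36 44 12 20; python3 plan.py 666 -200.5 42 0
```

```text
time: 16.12
tool_pos: [666.9, -167.3, 182.5]
tcp_rot: [-179.8, 0.0, 56.6]
ft_force: [0.7, 0.1, -0.5]
finger_gap: 49.6
grip_force: 0.0
time: 16.78
tool_pos: [665.5, -200.3, 182.3]
tcp_rot: [-179.9, 0.2, 0.3]
ft_force: [0.2, 0.2, -0.1]
finger_gap: 50.4
grip_force: 0.0
time: 17.03
tool_pos: [666.1, -200.5, 183.5]
tcp_rot: [-180.0, 0.1, 0.9]
ft_force: [0.1, -0.3, -0.8]
finger_gap: 50.0
grip_force: 0.0
(36.0, 44.0) 536 z 39.6 rect [ 667.  -199.2] [35.6 13.5] ang 0.4 circ [ 666.8 -199.5] 18.2 uv [248 161] [262 197]
(12.0, 20.0) 3572 z 16.1 rect [ 666.3 -199.7] [88.3 51.6] ang 0.5 circ [ 666.7 -199.9] 50.4 uv [230 131] [282 213]
tool shift m [-0.0002 -0.      0.1418] rows>=3.4 az 0.8 rows>=0.1 | at [ 666.2 -200.5  183.8] [-1.8e+02  1.0e-01  8.0e-01] t 17.1 F [-0.8 -0.5  0.3] gap 49.8 grip 0.0 j6 68
```

```bash
python3 -m handwheel '[[0.0005,-0.0008,0.026,0,0,0.4,0.045],[0,0,0.026,0,0,0,0.045],[0,0,0.026,0,0,0,0.045],[0,0,0.026,0,0,0,0.045],[0,0,0.02,0,0,0,0.045],[0,0,0.012,0,0,0,0.045],[0,0,0.0065,0,0,0,0.045],[0,0,0,0,0,0,0.045]]' 30
python3 -m handwheel '[[0,0,0,0,0,0,0],[0,0,0,0,0,0,0],[0,0,0,0,0,0,0],[0,0,0,0,0,0,0],[0,0,0,0,0,0,0],[0,0,0,0,0,0,0]]' 30
python3 -m handwheel '[[0,0,-0.02,0,0,0,0],[0,0,-0.03,0,0,0,0],[0,0,-0.035,0,0,0,0],[0,0,-0.035,0,0,0,0],[0,0,-0.01,0,0,0,0],[0,0,0,0,0,0,0]]' 30
python3 plan.py 489 -358 165 0
```

```text
time: 17.75
tool_pos: [666.1, -199.5, 40.3]
tcp_rot: [-179.9, 0.1, 0.3]
ft_force: [-0.2, -0.1, -0.7]
finger_gap: 45.0
grip_force: 0.0
time: 18.25
tool_pos: [668.4, -200.3, 44.2]
tcp_rot: [179.9, -0.2, 0.3]
ft_force: [0.2, -1.2, 6.8]
finger_gap: 13.1
grip_force: 33.5
time: 18.75
tool_pos: [669.8, -200.9, 178.4]
tcp_rot: [179.8, -0.5, 0.3]
ft_force: [0.2, 0.1, 0.6]
finger_gap: 13.2
grip_force: 32.6
tool shift m [-0.1815  0.1563  0.0134] rows>=5.8 az 0.3 rows>=0.0 | at [ 669.8 -200.9  178.4] [179.8  -0.5   0.3] t 18.8 F [0.2 0.1 0.6] gap 13.2 grip 32.6 j6 69
```

```bash
python3 -m handwheel '[[-0.0225,0.0195,0,0,0,0,0],[-0.0225,0.0195,0,0,0,0,0],[-0.0225,0.0195,0,0,0,0,0],[-0.0225,0.0195,0,0,0,0,0],[-0.0225,0.0195,0,0,0,0,0],[-0.0225,0.0195,0,0,0,0,0],[-0.0225,0.0195,0,0,0,0,0],[-0.0225,0.0195,0,0,0,0,0]]' 30
python3 -m handwheel '[[0,0,0,0,0,0,0],[0,0,0,0,0,0,0]]' 30
python3 plan.py 489 -358 54 0
python3 - <<'E'
from w import *
s,p,d=r.sense(),*snap('wrist'); cv2.imwrite('pics/wb.png',p)
E
```

```text
time: 19.42
tool_pos: [485.8, -356.8, 170.1]
tcp_rot: [-179.9, 0.1, 0.3]
ft_force: [0.4, -0.2, -0.6]
finger_gap: 12.9
grip_force: 32.6
time: 19.58
tool_pos: [486.0, -357.2, 170.5]
tcp_rot: [-179.9, 0.1, 0.1]
ft_force: [-0.1, -0.3, -0.6]
finger_gap: 13.5
grip_force: 32.6
tool shift m [0.003  0.0008 0.1165] rows>=2.8 az 0.1 rows>=0.0 | at [ 486.  -357.2  170.5] [-1.799e+02  1.000e-01  1.000e-01] t 19.6 F [-0.1 -0.3 -0.6] gap 13.5 grip 32.6 j6 49
```

View pics/wb.png

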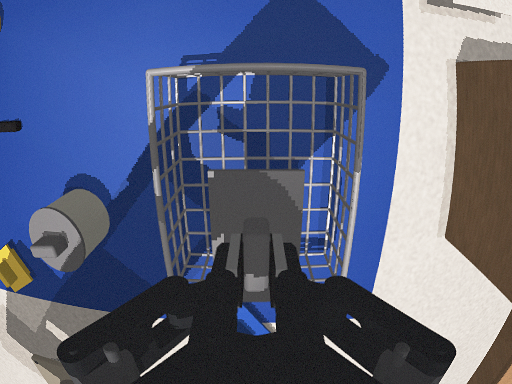

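The oblong lid, at (256,215), hangs centred over the basket, whose rim spans columns 150–365. I lower it and release.

```bash
python3 -m handwheel '[[0.002,0,0.025,0,0,0,0],[0,0,0.028,0,0,0,0],[0,0,0.026,0,0,0,0],[0,0,0.02,0,0,0,0],[0,0,0.012,0,0,0,0],[0,0,0.005,0,0,0,0],[0,0,0,0,0,0,0],[0,0,0,0,0,0,0]]' 30
python3 -m handwheel '[[0,0,0,0,0,0,0.04],[0,0,0,0,0,0,0.04],[0,0,0,0,0,0,0.04],[0,0,0,0,0,0,0.04],[0,0,-0.01,0,0,0,0.04],[0,0,-0.02,0,0,0,0.04],[0,0,-0.03,0,0,0,0.04],[0,0,-0.035,0,0,0,0.04]]' 30
python3 -m handwheel '[[0,0,-0.04,0,0,0,0.04],[0,0,-0.02,0,0,0,0.04],[0,0,0,0,0,0,0.04],[0,0,0,0,0,0,0.04]]' 30
python3 w.py wb2 488 -357 40 48 16 24
python3 - <<'E'
from h import *
p,d=snap('scene'); cv2.imwrite('pics/scene1.png',p)
q,d2=snap('side'); cv2.imwrite('pics/both.png',cv2.resize(np.hstack([p[120:360,30:450],q[80:320,90:510]]),(800,229)))
E
```

```text
time: 20.3
tool_pos: [490.5, -356.7, 56.9]
tcp_rot: [180.0, -0.0, 0.3]
ft_force: [-0.6, 0.2, -0.2]
finger_gap: 13.0
grip_force: 32.6
time: 20.97
tool_pos: [488.5, -355.6, 150.7]
tcp_rot: [-179.9, 0.2, 0.2]
ft_force: [-0.1, -0.1, -0.5]
finger_gap: 40.1
grip_force: 0.0
time: 21.3
tool_pos: [490.7, -357.5, 214.2]
tcp_rot: [179.8, -0.2, 0.2]
ft_force: [-0.2, 0.2, -0.5]
finger_gap: 40.1
grip_force: 0.0
(40.0, 48.0) 458 z 43.6 rect [ 489.3 -356.2] [36.  13.7] ang 0.1 circ [ 489.2 -356.3] 18.4 uv [248 158] [261 191]
(16.0, 24.0) 3043 z 20.0 rect [ 489.1 -356.6] [87.9 51.7] ang 0.1 circ [ 489.1 -356.8] 50.4 uv [231 130] [279 206]
```

View pics/both.png

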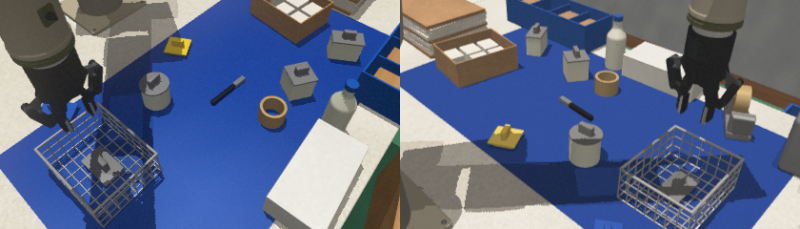

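Both tubs are lidded (left half: (155,90) and (298,78)) and the oblong lid lies flat in the basket at (102,165). The other items are where they were.

```bash
python3 -c "from bench import r;print(r.hand_in())"
```

```text
the job is handed in; nothing more can be done
None
```

The round and square lids are on their tubs, flanges level on the rims (flange tops at 69 mm), and the oblong lid lies in the wire basket; I handed the job in at about 21 s and no verdict came back.

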